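Change over the tilt-out bins beside the microscope

ROBOT

A 6-joint arm with a two-finger parallel gripper is mounted at the origin on the work surface. World frame = base frame: x ahead of the robot, y to its left, z up, the work surface at z = 0. Lengths are in mm, angles in degrees, forces in N, time in s.
With the tool pointing down it reaches from about 350 to 850 mm from the base axis. Payload 8.1 kg.
Tool frame: the origin (TCP) lies midway between the tips of the shut fingers; the grasp point (between the pads) lies 19 mm behind it; z points along the fingers, y is the line along which they close (so a half turn about z gives the same grasp; the last joint's range is limited). The gripper opens to 85 mm and grips with 20 to 120 N. Pads are 22 mm wide; open, the fingers measure 114 mm over their backs; the gripper's body (76 mm by 85 mm) begins 54 mm behind the grasp point. The pads swing forward as they close: fully open they stand 13 mm farther back than shut.
Start: joints at [62.659, 7.471, 85.268, -0, 87.261, -4.893], TCP at [229.091, 554.547, 231.292] pointing down, gripper open.
Joint ranges: [-169.43, 169.43], [-51.17, 129.36], [1.28, 143.12], [-76.62, 256.62], [0, 156.53], [-152.29, 152.29]. Speed limits (degrees/s): [136.94, 136.94, 159.86, 180, 180, 180].

INTERFACE

Orientations are given as [roll, pitch, yaw] about the fixed x, y, z axes, in that order (R = Rz(yaw) Ry(pitch) Rx(roll)).
In Python, from bench import r gives the robot as it stands.
- The arm moves only by the tool apply_moves, never from a script. Its argument "steps" is a list of rows, each a list of 7 numbers: the opening, from -1 (shut) to 1 (fully open), then the shift along the tool's x, y, z in mm, then the turn, a rotation vector about the tool's x, y, z in units of 5 degrees (1.0 is 5 degrees). A call has exactly 8 rows; each row shifts and turns the commanded pose from where the row before left it, along the tool's axes as they then stand; what a row does not reach is not made up. A row lasts 1/10 s, in which the tool goes at most 50 mm and 8.59 degrees, less where a joint would pass 70% of its speed; a pose out of reach is approached as far as the arm can. A call is refused whole if a number of a shift passes 50 or a number of a turn 1, either way. A call with a gripper value outside its range is refused whole. The fingers move at their own pace and stop on an object; "squeeze" is the grip in N (left out, the last holds). Time passes only in rows, so rows that do not move let the fingers close, or fill a call up. It gives the time, the measured TCP pose, the force, the opening and the grip force at its end, in the units of the state.
- r.sense(): the state, without advancing time (a new reading comes with each control period).
- r.snapshot(name): name is "scene" or "top" or "wrist"; returns a dict with "color" (480x640x3 uint8, blue, green, red), "depth" (480x640 float32, mm along the optical axis (not along the pixel's ray), 0 where there is no reading), "mtx" (3x3 intrinsics, pixels), "dist" ([k1, k2, p1, p2, k3] as OpenCV has them; the pictures are not rectified), "T" (4x4, takes a point from camera to world coordinates); the wrist camera has in their place "hand_eye" (4x4, takes a point from camera to tool coordinates, whose origin is the TCP and whose axes are the flange's). Camera axes: x right, y down, z forward; pixel columns grow to the right and rows downward; lengths in mm; the calibration is good to about 2 mm. A picture is of the moment at which its call begins: read the wrist's pose just before it.
- r.hand_in(): hands the job in; it is judged then, once.
The state is a dict: "time": time; "joint_pos": joint angles; "qd": joint speeds; "joint_efforts": joint torques, N m; "tool_pos": TCP position; "tcp_rot": TCP orientation; "ft_force": force on the tool from outside, world axes, zero at the start; "wrist_torque": the same for the moment, N m; "finger_gap": finger opening in mm; "grip_force": force on a finger pad.
Only numpy, scipy, OpenCV 4.12 (cv2) and the standard library are available. Lean on these libraries where they do the work, as an engineer would, in place of code of your own. Each camera call takes 0.05 s, during which the arm holds its last target. There are 200 camera calls.

TASK

We are done with the slides: push the yellow tilt-out bin, which stands tipped out, back upright until it clicks home. Then tip the blue bin all the way forward to its stop so that the vials are within reach, and let go of it. Leave the yellow, red and white bins shut.

Things in the scene. Friction and masses are not known exactly. Their poses are not given: they have to be found in the camera images.
- board: fixed grey base board 190 x 450 x 12 mm, origin under its centre. On it, side by side along y at 108 mm pitch, stand four fixed grey units 130 deep x 104 wide x 108 high, open on top, each with one tilt-out bin: yellow, blue, red, white in any order. Fronts face -x of the board, toward the robot. Bin: 0.2 to 0.35 kg, flat front panel 94 wide x 111 high with a pull bar above its top edge.
- yellow_bin (a joint): tip angle of the yellow bin about its bottom front pivot (rad): 0 = upright and clicked home, 0.55 = tipped forward on its stop. Starts tipped out, 0.3 to 0.5. The stiff pivot holds it where it is left (1 to 2 N at the pull). A sprung catch is passed at about 0.09, taking up to 5 N at the pull, and then it snaps to 0; about 15 N against the end stop does no harm.
- yellow_pull (a point): middle of the yellow bin's pull: level round steel bar along y, 12 mm thick, 68 mm between its two posts, its axis 18 mm above the top edge of the 5 mm thick front panel; free all round. Tipped out at the start. Axes turn with the bin: upright, -x is out of the front, z up; pivot axis at (3.5, 0, -125) mm in them. Bar 151 mm above the table when upright, 131 mm when fully tipped.
- blue_bin (a joint): tip angle of the blue bin about its bottom front pivot (rad): 0 = upright and clicked home, 0.55 = tipped forward on its stop. Starts at 0. Up to 5 N toward the robot at the pull frees it from its catch; then it moves with 1 to 2 N and stays where it is left.
- blue_pull (a point): middle of the blue bin's pull: level round steel bar along y, 12 mm thick, 68 mm between its two posts, its axis 18 mm above the top edge of the 5 mm thick front panel; free all round. Upright at the start. Axes turn with the bin: upright, -x is out of the front, z up; pivot axis at (3.5, 0, -125) mm in them. Bar 151 mm above the table when upright, 131 mm when fully tipped.
- red_bin (a joint): tip angle of the red bin about its bottom front pivot (rad): 0 = upright and clicked home, 0.55 = tipped forward on its stop. Starts at 0; to be left alone.
- white_bin (a joint): tip angle of the white bin about its bottom front pivot (rad): 0 = upright and clicked home, 0.55 = tipped forward on its stop. Starts at 0; to be left alone.

How it is judged (in metres and radians):
On the way, in this order (a step that is already met when the one before it is completed fails the run):
1. the yellow bin is pushed home past its click while the blue one is still shut (value of joint yellow_bin below 0.035 rad and value of joint blue_bin below 0.15 rad), for 0.2 s.
2. the blue bin is tipped forward to its stop (value of joint blue_bin above 0.44 rad), for 0.2 s.
At the end, for the whole second after the job is handed in: The yellow bin is clicked home (within 0.035 rad of upright), the blue bin rests tipped forward to its stop (beyond 0.44 of 0.55 rad), the red and white bins are clicked shut (within 0.035 rad), and nothing moves (value of joint each of yellow_bin, red_bin, white_bin below 0.035 rad and value of joint blue_bin above 0.44 rad and velocity of joint blue_bin below 0.05 rad/s); the robot touches nothing.
It fails at once if the red or the white bin is tipped out (value of joint any of red_bin, white_bin above 0.15 rad).
It also fails if it takes over 45 s, if anything falls off the work surface, if the arm or the gripper's body presses on something with over 40 N, if the wrist force passes 120 N, or if a joint passes its speed limit or range.

## Working session

There is one attempt and no reset: what is moved stays moved. The work goes in short steps, Python scripts to look and compute and a tool call to move; the robot and the scene stay as the last step left them, time stands still between calls to the robot, and variables do not carry over. Pictures are saved under pics/ and viewed, at most 10 in all, crops included, and the job is handed in when it is done.

Besides the shell and the picture viewer there is one more tool, called after "Request:" as name(argument=value, ...) on one line, values as JSON. apply_moves: Moves the arm, as the interface text tells. Its arguments: {"type":"object","properties":{"steps":{"type":"array"},"squeeze":{"type":"number"}},"required":["steps"]}

```bash
mkdir -p pics; ls; python3 - <<'E'
from bench import r
import cv2,numpy as np,pickle
s=r.sense();print(s)
d={n:r.snapshot(n) for n in("scene","top")}
pickle.dump(d,open("d.pkl","wb"))
for n in d: cv2.imwrite(f"pics/{n}0.png",d[n]["color"]);print(n,d[n]["T"],d[n]["mtx"],d[n]["dist"])
E
```

```text
pics
{'time': 0.0, 'joint_pos': array([ 6.26585965e+01,  7.51560445e+00,  8.53313476e+01, -6.87652714e-04,
        8.72625481e+01, -4.89308592e+00]), 'qd': array([-0.10187647,  0.04579805,  0.07265407, -0.02961918,  0.05864785,
        0.03387329]), 'joint_efforts': array([-4.03446566e-04, -5.69395959e+01, -5.00553310e+01, -4.05856144e-04,
        1.49667822e-02, -1.93763401e-05]), 'tool_pos': array([228.8296366 , 554.03082591, 230.21945245]), 'tcp_rot': array([-1.79890840e+02, -8.65569630e-03,  1.57551708e+02]), 'ft_force': array([-0.67786148, -0.19553506, -0.29330251]), 'wrist_torque': array([-0.04430697,  0.01367175, -0.02128244]), 'grip_force': 0.0, 'finger_gap': 85.4038235982883}
scene [[-6.10200285e-01  6.81527439e-01 -4.03950444e-01  9.08747592e+02]
 [ 7.92212587e-01  5.29664943e-01 -3.03074687e-01  2.28521698e+02]
 [ 7.40467388e-03 -5.04950886e-01 -8.63116315e-01  6.83907870e+02]
 [ 0.00000000e+00  0.00000000e+00  0.00000000e+00  1.00000000e+00]] [[498.58036744   0.         319.94310696]
 [  0.         498.58036744 228.56068342]
 [  0.           0.           1.        ]] [-0.0299116  0.         0.         0.         0.       ]
top [[ 8.15708651e-03 -9.94203860e-01  1.07201428e-01  5.34565462e+02]
 [-9.99623151e-01 -5.29724271e-03  2.69350272e-02  1.53818909e+01]
 [-2.62110361e-02 -1.07380740e-01 -9.93872405e-01  8.50671541e+02]
 [ 0.00000000e+00  0.00000000e+00  0.00000000e+00  1.00000000e+00]] [[488.07627417   0.         323.35796281]
 [  0.         488.07627417 227.08751405]
 [  0.           0.           1.        ]] [-0.10000658  0.          0.          0.          0.        ]
```

View pics/scene0.png

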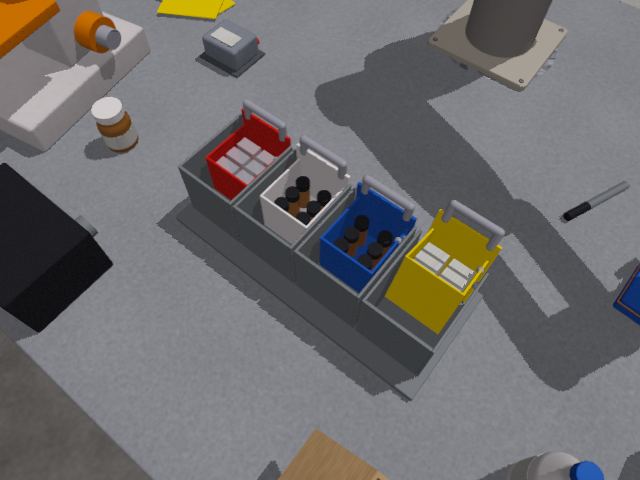

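View pics/top0.png

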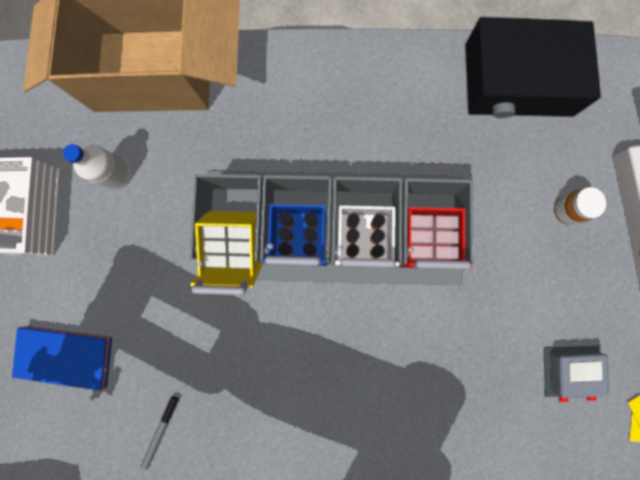

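The scene view shows bar centres at about red (264,119), white (323,157), blue (387,197) and yellow (473,225). In the top view they are at yellow (218,288), blue (295,261), white (367,264) and red (440,265). Next I measure the bars from ray casts and depth.

```bash
cat > h.py <<'E'
import cv2,numpy as np
def ray(c,uv):
    p=cv2.undistortPoints(np.float64([[uv]]),c["mtx"],c["dist"])[0,0]
    return c["T"][:3,3],c["T"][:3,:3]@np.array([p[0],p[1],1])
def cloud(c):
    v,u=np.mgrid[:480,:640];uv=np.stack([u,v],-1).reshape(-1,1,2).astype(float)
    p=cv2.undistortPoints(uv,c["mtx"],c["dist"])[:,0]
    z=c["depth"].reshape(-1,1);P=np.c_[p,np.ones(len(p))]*z
    W=P@c["T"][:3,:3].T+c["T"][:3,3];W[z[:,0]==0]=np.nan
    return W.reshape(480,640,3)
def plane(c,uv,z):
    o,d=ray(c,uv);return o+d*(z-o[2])/d[2]
def bars(d,boxes,zmin=134):
    out={}
    for n in boxes:
        for k,(u,v) in boxes[n].items():
            W=cloud(d[n]);m=np.zeros((480,640),bool);m[v-26:v+26,u-40:u+40]=1
            hsv=cv2.cvtColor(d[n]["color"],cv2.COLOR_BGR2HSV)
            lo=118 if k=="yellow" else zmin
            with np.errstate(invalid='ignore'): m&=(W[...,2]>lo)&(W[...,2]<165)&(hsv[...,1]<60)
            nn,l,st,ce=cv2.connectedComponentsWithStats(m.astype(np.uint8))
            if nn<2: print(n,k,"none");continue
            i=1+st[1:,4].argmax();ys,xs=np.where(l==i);P=W[ys,xs]
            rect=cv2.minAreaRect(np.c_[xs,ys].astype(np.float32))
            print(n,k,len(xs),"px",np.round(rect[0],1),np.round(rect[1],1),"mean",P.mean(0).round(1),"y",P[:,1].min().round(1),P[:,1].max().round(1),"zmax",np.percentile(P[:,2],95).round(1))
            out[n,k]=rect[0]
    return out
E
python3 - <<'E'
import pickle,numpy as np
from h import *
d=pickle.load(open("d.pkl","rb"))
B=dict(scene=dict(red=(264,119),white=(323,157),blue=(387,197),yellow=(473,225)),top=dict(red=(440,265),white=(367,264),blue=(295,261),yellow=(218,288)))
o=bars(d,B)
for k in B["top"]:
    if ("scene",k) in o and ("top",k) in o:
        a,u=ray(d["scene"],o["scene",k]);b,v=ray(d["top"],o["top",k])
        t=np.linalg.lstsq(np.c_[u,-v],b-a,rcond=None)[0];p,q=a+u*t[0],b+v*t[1]
        print(k,"tri",((p+q)/2).round(1),"gap",np.linalg.norm(p-q).round(1),"z151:",plane(d["scene"],o["scene",k],151).round(1),plane(d["top"],o["top",k],151).round(1))
E
```

```text
scene red 487 px [264.5 117.2] [53.8 14.1] mean [ 560.1 -135.2  152.1] y -176.3 -98.3 zmax 157.4
scene white 571 px [322.6 154.4] [57.9 14.2] mean [563.  -28.3 152.1] y -70.5 9.7 zmax 157.1
scene blue 638 px [387.  195.3] [61.8 15.6] mean [565.2  79.8 152.6] y 37.8 117.2 zmax 157.5
scene yellow 845 px [472.5 224.7] [63.8 25.2] mean [523.4 187.9 139.8] y 146.2 226.6 zmax 147.2
top red 430 px [442.5 264. ] [ 8. 55.] mean [ 557.4 -135.6  156.3] y -175.5 -96.7 zmax 159.1
top white 450 px [365.5 263. ] [ 8. 59.] mean [558.8 -28.  155.9] y -68.5 15.8 zmax 158.8
top blue 444 px [292.  260.9] [54.2  8.5] mean [560.6  78.  156.3] y 40.0 117.6 zmax 159.0
top yellow 474 px [218.6 287.3] [55.  13.2] mean [519.2 185.7 144.8] y 147.7 226.9 zmax 149.0
red tri [ 557.9 -137.9  144.5] gap 0.4 z151: [ 562.1 -133.3  151. ] [ 557.8 -136.6  151. ]
white tri [559.9 -28.3 144.9] gap 3.7 z151: [564.7 -27.  151. ] [558.7 -26.3 151. ]
blue tri [561.8  78.5 144.2] gap 2.4 z151: [566.8  79.4 151. ] [561.   78.9 151. ]
yellow tri [522.3 188.4 129.8] gap 2.9 z151: [537.9 188.7 151. ] [522.1 184.6 151. ]
```

Request:
apply_moves(steps=[[-1, 0, 0, 0, 0, 0, -0.86], [-1, 0, 0, 0, 0, 0, -0.86], [-1, 0, 0, 0, 0, 0, -0.86], [-1, 0, 0, 0, 0, 0, -0.86], [-1, 0, 0, 0, 0, 0, -0.86], [-1, -25, -36, 0, 0, 0, 0], [-1, -25, -36, 0, 0, 0, 0], [-1, -25, -36, 0, 0, 0, 0]])

```text
time: 0.9
tool_pos: [302.4, 444.0, 230.6]
tcp_rot: [-179.9, -0.0, 179.1]
ft_force: [1.4, 0.9, 0.1]
finger_gap: 0.0
grip_force: 0.0
```

Request:
apply_moves(steps=[[-1, -25, -37, 0, 0, 0, 0], [-1, -25, -37, 0, 0, 0, 0], [-1, -25, -37, 0, 0, 0, 0], [-1, -25, -37, 0, 0, 0, 0], [-1, -25, -37, 0, 0, 0, 0], [-1, -25, -37, 0, 0, 0, 0], [-1, -25, -37, 0, 0, 0, 0], [-1, 0, 0, 0, 0, 0, 0]])

```text
time: 1.7
tool_pos: [475.0, 179.0, 230.9]
tcp_rot: [-179.9, 0.0, 178.7]
ft_force: [-0.0, 1.4, -0.5]
finger_gap: -0.0
grip_force: 0.0
```

Request:
apply_moves(steps=[[-1, 0, 0, 30, 0, 0, 0], [-1, 0, 0, 30, 0, 0, 0], [-1, 0, 0, 20, 0, 0, 0], [-1, 0, 0, 20, 0, 0, 0], [-1, 0, 0, 0, 0, 0, 0], [-1, 0, 0, 0, 0, 0, 0], [-1, 0, 0, 0, 0, 0, 0], [-1, 0, 0, 0, 0, 0, 0]])

```text
time: 2.5
tool_pos: [473.9, 183.9, 132.8]
tcp_rot: [180.0, 0.1, 179.1]
ft_force: [-0.1, -0.3, -0.4]
finger_gap: -0.0
grip_force: 0.0
```

Request:
apply_moves(steps=[[-1, -10, 0, 0, 0, 0, 0], [-1, -10, 0, 0, 0, 0, 0], [-1, -8, 0, 0, 0, 0, 0], [-1, -6, 0, 0, 0, 0, 0], [-1, -6, 0, 0, 0, 0, 0], [-1, -6, 0, 0, 0, 0, 0], [-1, -5, 0, 0, 0, 0, 0], [-1, 0, 0, 0, 0, 0, 0]])

```text
time: 3.3
tool_pos: [524.5, 182.6, 131.2]
tcp_rot: [-180.0, 0.0, 179.0]
ft_force: [-0.5, -0.7, 0.5]
finger_gap: -0.3
grip_force: 0.0
```

Request:
apply_moves(steps=[[-1, -4, 0, 0, 0, 0, 0], [-1, -3, 0, 0, 0, 0, 0], [-1, -3, 0, 0, 0, 0, 0], [-1, -3, 0, 0, 0, 0, 0], [-1, -3, 0, 0, 0, 0, 0], [-1, 0, 0, 0, 0, 0, 0], [-1, 0, 0, 0, 0, 0, 0], [-1, 0, 0, 0, 0, 0, 0]])

```text
time: 4.1
tool_pos: [539.9, 182.3, 131.2]
tcp_rot: [-180.0, -0.0, 179.0]
ft_force: [0.6, 0.0, -0.1]
finger_gap: -0.0
grip_force: 0.0
```

```bash
python3 - <<'E'
from bench import r
import cv2
from h import *
d={n:r.snapshot(n) for n in("scene","top")}
cv2.imwrite("pics/m1.png",cv2.hconcat([d["scene"]["color"][80:400,150:550],d["top"]["color"][120:440,120:520]]))
print(r.sense()["ft_force"],r.sense()["tool_pos"])
E
```

```text
[-0.64788903 -0.77018546  0.84402346] [539.89403144 182.34135566 131.26037186]
```

View pics/m1.png

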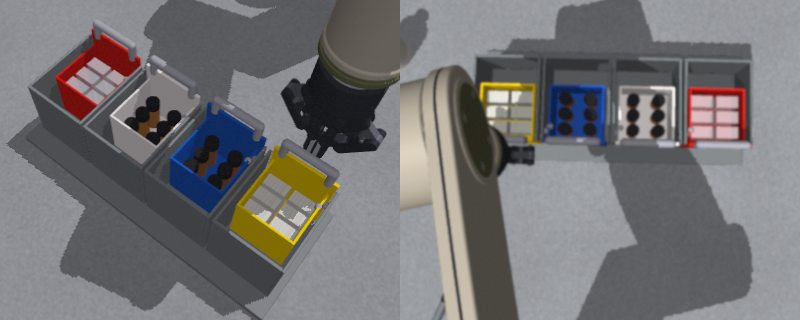

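The composite shows the shut fingers against the yellow bar, at about (305,150) in its left half. The bin is nearly upright, so I keep pushing past the catch.

Request:
apply_moves(steps=[[-1, -2, 0, 0, 0, 0, 0], [-1, -2, 0, 0, 0, 0, 0], [-1, -2, 0, 0, 0, 0, 0], [-1, -2, 0, 0, 0, 0, 0], [-1, -1, 0, 0, 0, 0, 0], [-1, 0, 0, 0, 0, 0, 0], [-1, 0, 0, 0, 0, 0, 0], [-1, 0, 0, 0, 0, 0, 0]])

```text
time: 5.0
tool_pos: [546.1, 182.3, 131.1]
tcp_rot: [-180.0, -0.4, 179.1]
ft_force: [-15.9, -1.7, 11.4]
finger_gap: 0.1
grip_force: 8.7
```

```bash
python3 - <<'E'
from bench import r
from h import *
d={n:r.snapshot(n) for n in("scene",)}
bars(d,dict(scene=dict(red=(264,119),white=(323,157),blue=(387,197),yellow=(453,240))))
print(r.sense()["ft_force"],r.sense()["tool_pos"])
E
```

```text
scene red 494 px [264.5 117.3] [53.8 14.7] mean [ 560.1 -135.3  152. ] y -176.9 -98.2 zmax 157.4
scene white 575 px [322.4 154.6] [57.9 14.8] mean [563.  -27.9 152. ] y -69.2 9.3 zmax 157.3
scene blue 642 px [386.8 195.5] [61.7 15.6] mean [565.2  79.4 152.5] y 37.1 117.2 zmax 157.4
scene yellow 945 px [460.2 238.6] [66.5 28.8] mean [565.7 185.8 152. ] y 145.8 225.6 zmax 159.5
[-17.73615271  -1.18665348  11.47252843] [546.15516708 182.26944275 131.13450297]
```

Request:
apply_moves(steps=[[-1, 5, 0, 0, 0, 0, 0], [-1, 10, 0, 0, 0, 0, 0], [-1, 20, 0, 0, 0, 0, 0], [-1, 20, 0, 0, 0, 0, 0], [-1, 0, 0, -25, 0, 0, 0], [-1, 0, 0, -30, 0, 0, 0], [-1, 0, 0, -25, 0, 0, 0], [-1, 0, 0, 0, 0, 0, 0]])

```text
time: 5.85
tool_pos: [496.1, 183.8, 216.0]
tcp_rot: [179.9, 0.4, 179.1]
ft_force: [1.2, 1.0, 0.7]
finger_gap: -0.3
grip_force: 0.0
```

```bash
python3 - <<'E'
from bench import r
from h import *
d={n:r.snapshot(n) for n in("scene",)}
bars(d,dict(scene=dict(red=(264,119),white=(323,157),blue=(387,197),yellow=(458,242))))
print(r.sense()["ft_force"],r.sense()["tool_pos"])
E
```

```text
scene red 492 px [264.5 117.3] [53.8 14.3] mean [ 560.1 -135.2  151.9] y -177.0 -98.0 zmax 157.4
scene white 573 px [322.5 154.5] [57.9 14.8] mean [563.1 -28.1 152. ] y -69.8 9.7 zmax 157.2
scene blue 637 px [387.  195.2] [61.8 15.3] mean [565.1  79.5 152.5] y 37.2 117.0 zmax 157.3
scene yellow 805 px [457.7 242.5] [66.5 19.9] mean [567.3 186.9 150.9] y 145.9 225.6 zmax 157.5
[-0.31659788 -0.50359524 -0.34600128] [495.19757069 183.48562654 213.72466319]
```

Request:
apply_moves(steps=[[-1, -20, -21, 0, 0, 0, 0], [-1, -20, -21, 0, 0, 0, 0], [-1, -20, -21, 0, 0, 0, 0], [-1, -20, -21, 0, 0, 0, 0], [-1, -14, -20, 0, 0, 0, 0], [-1, 0, 0, 20, 0, 0, 0], [-1, 0, 0, 20, 0, 0, 0], [-1, 0, 0, 0, 0, 0, 0]])

```text
time: 6.7
tool_pos: [583.3, 77.2, 166.2]
tcp_rot: [-180.0, -0.5, 179.0]
ft_force: [-1.2, 0.6, -0.6]
finger_gap: -0.0
grip_force: 0.0
```

Request:
apply_moves(steps=[[-1, 0, 0, 10, 0, 0, 0], [-1, 0, 0, 8, 0, 0, 0], [-1, 0, 0, 8, 0, 0, 0], [-1, 0, 0, 6, 0, 0, 0], [-1, 0, 0, 0, 0, 0, 0], [-1, 0, 0, 0, 0, 0, 0], [-1, 0, 0, 0, 0, 0, 0], [-1, 0, 0, 0, 0, 0, 0]])

```text
time: 7.5
tool_pos: [586.6, 77.6, 139.9]
tcp_rot: [180.0, 0.1, 179.1]
ft_force: [0.3, 0.7, -0.4]
finger_gap: -0.1
grip_force: 0.0
```

```bash
python3 - <<'E'
from bench import r
import cv2
d=r.snapshot("scene")
cv2.imwrite("pics/m2.png",cv2.resize(d["color"][100:320,270:530],None,fx=2,fy=2))
print(r.sense()["ft_force"],r.sense()["tool_pos"])
E
```

```text
[ 0.21531286 -0.23859091 -0.75448195] [586.563894    77.58484241 139.80604697]
```

View pics/m2.png

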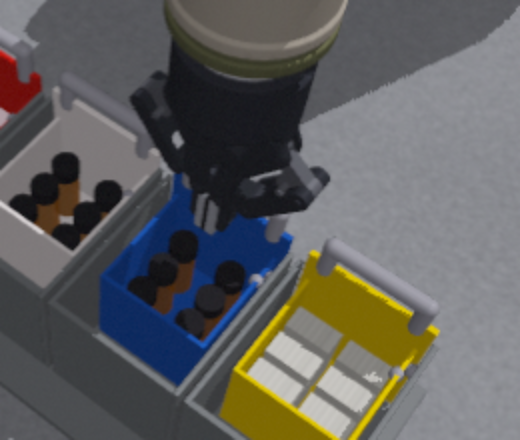

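The fingers are hooked behind the blue bar, at about (208,215) in the crop, with clearance to the vials. I pull along the arc.

Request:
apply_moves(steps=[[-1, 5, 0, 0, 0, 0, 0], [-1, 5, 0, 0, 0, 0, 0], [-1, 5, 0, 0, 0, 0, 0], [-1, 5, 0, 0, 0, 0, 0], [-1, 6, 0, 1, 0, 0, 0], [-1, 6, 0, 1, 0, 0, 0], [-1, 6, 0, 2, 0, 0, 0], [-1, 0, 0, 0, 0, 0, 0]])

```text
time: 8.35
tool_pos: [547.2, 78.3, 134.9]
tcp_rot: [180.0, -0.1, 179.1]
ft_force: [0.1, -0.2, -0.3]
finger_gap: -0.1
grip_force: 0.0
```

Request:
apply_moves(steps=[[-1, 6, 0, 2, 0, 0, 0], [-1, 6, 0, 2, 0, 0, 0], [-1, 6, 0, 3, 0, 0, 0], [-1, 5, 0, 3, 0, 0, 0], [-1, 5, 0, 3, 0, 0, 0], [-1, 4, 0, 2, 0, 0, 0], [-1, 2, 0, 1, 0, 0, 0], [-1, 0, 0, 0, 0, 0, 0]])

```text
time: 9.15
tool_pos: [513.7, 78.7, 118.9]
tcp_rot: [-180.0, -0.0, 179.1]
ft_force: [0.3, -0.3, 0.3]
finger_gap: -0.3
grip_force: 0.0
```

```bash
python3 - <<'E'
from bench import r
import cv2
d=r.snapshot("scene")
cv2.imwrite("pics/m3.png",cv2.resize(d["color"][100:320,270:530],None,fx=2,fy=2))
print(r.sense()["ft_force"],r.sense()["tool_pos"])
E
```

```text
[ 0.11795242 -0.70388945  0.34399904] [513.93330845  78.7651407  119.11964236]
```

View pics/m3.png

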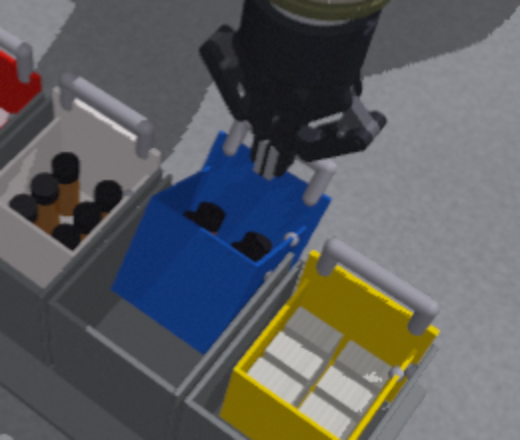

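The blue bin is tipped and the fingers are still behind its bar, at about (268,160). I ease on to the stop in small steps.

Request:
apply_moves(steps=[[-1, 1, 0, 0, 0, 0, 0], [-1, 1, 0, 0, 0, 0, 0], [-1, 0, 0, 0, 0, 0, 0], [-1, 0, 0, 0, 0, 0, 0], [-1, 0, 0, 0, 0, 0, 0], [-1, 0, 0, 0, 0, 0, 0], [-1, 0, 0, 0, 0, 0, 0], [-1, 0, 0, 0, 0, 0, 0]])

```text
time: 10.0
tool_pos: [512.6, 78.8, 119.4]
tcp_rot: [180.0, 0.0, 179.0]
ft_force: [6.5, -1.3, -3.2]
finger_gap: -0.2
grip_force: 2.6
```

It is on the stop, with 6.5 N of reaction. I back off and lift clear.

Request:
apply_moves(steps=[[-1, -4, 0, 0, 0, 0, 0], [-1, -4, 0, 0, 0, 0, 0], [-1, 0, 0, 0, 0, 0, 0], [-1, 0, 0, -10, 0, 0, 0], [-1, 0, 0, -20, 0, 0, 0], [-1, 0, 0, -30, 0, 0, 0], [-1, 0, 0, -30, 0, 0, 0], [-1, 0, 0, -30, 0, 0, 0]])

```text
time: 10.8
tool_pos: [519.9, 78.7, 241.2]
tcp_rot: [-180.0, 0.0, 179.1]
ft_force: [-0.5, 0.7, 0.1]
finger_gap: -0.1
grip_force: 0.0
```

Request:
apply_moves(steps=[[-1, 20, 0, 0, 0, 0, 0], [-1, 30, 0, 0, 0, 0, 0], [-1, 30, 0, 0, 0, 0, 0], [-1, 20, 0, 0, 0, 0, 0], [-1, 0, 0, 0, 0, 0, 0], [-1, 0, 0, 0, 0, 0, 0], [-1, 0, 0, 0, 0, 0, 0], [-1, 0, 0, 0, 0, 0, 0]])

```text
time: 11.6
tool_pos: [420.8, 80.3, 239.4]
tcp_rot: [-180.0, -0.0, 179.0]
ft_force: [-0.4, -0.5, 0.0]
finger_gap: -0.3
grip_force: 0.0
```

```bash
python3 - <<'E'
from bench import r
import cv2
from h import *
d=r.snapshot("scene")
bars(dict(scene=d),dict(scene=dict(red=(264,119),white=(323,157),blue=(412,172),yellow=(458,242))),118)
cv2.imwrite("pics/m4.png",cv2.resize(d["color"][60:320,210:530],None,fx=2,fy=2))
print(r.sense()["ft_force"],r.sense()["tool_pos"])
E
```

```text
scene red 535 px [264.1 118.8] [54.8 17.2] mean [ 560.3 -135.1  150.3] y -184.0 -97.8 zmax 157.4
scene white 1060 px [320.4 157.3] [70.2 31.4] mean [563.2 -30.3 140.4] y -83.6 16.4 zmax 156.9
scene blue 642 px [410.4 175. ] [56.9 18.5] mean [501.7  80.1 131.6] y 38.2 118.6 zmax 137.0
scene yellow 806 px [457.7 242.5] [66.5 19.9] mean [567.3 187.1 151. ] y 145.8 225.6 zmax 157.3
[-0.1150352  -0.44729649 -0.41406592] [420.71524177  80.26437057 239.25066524]
```

View pics/m4.png

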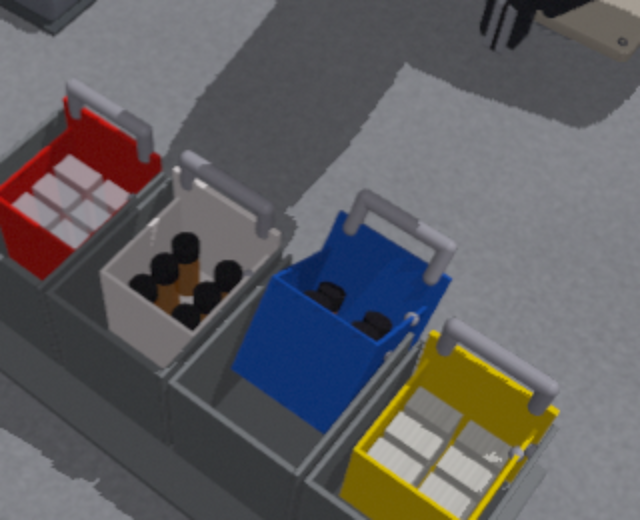

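The picture shows the blue bin fully tipped, with its bar at about (405,230) and top at 137 mm, as it should be. Yellow, white and red are upright and the arm is clear.

```bash
python3 -c "
from bench import r
print(r.hand_in())"
```

```text
the job is handed in; nothing more can be done
None
```

The job is handed in: by my last measurements the yellow bin is clicked home, the blue bin rests on its forward stop, the red and white bins stayed shut, and the arm is clear (the hand-in returned no verdict).

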